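Load a die into an extruder die holder and screw its ring snug

ROBOT

A 6-joint arm with a two-finger parallel gripper is mounted at the origin on the work surface. World frame = base frame: x ahead of the robot, y to its left, z up, the work surface at z = 0. Lengths are in mm, angles in degrees, forces in N, time in s.
With the tool pointing down it reaches from about 300 to 850 mm from the base axis. Payload 4.2 kg.
Tool frame: the origin (TCP) lies midway between the tips of the shut fingers; the grasp point (between the pads) lies 19 mm behind it (env.grip_depth is the distance from the TCP to the grasp point, in mm); z points along the fingers, y is the line along which they close (so a half turn about z gives the same grasp; the last joint's range is limited). The gripper opens to 91 mm and grips with 3 to 60 N. Pads are 32 mm wide; open, the fingers measure 118 mm over their backs; the gripper's body (76 mm by 178 mm) begins 60 mm behind the grasp point.
Start: joints at [-72.823, 18.312, 89.639, -0, 72.044, -1.146], TCP at [180.77, -545.862, 213.976] pointing down, gripper open.
Joint ranges: [-177.97, 177.97], [-48.28, 115.42], [12.27, 149.76], [-77.06, 257.06], [2.81, 150.46], [-146.56, 146.56]. Speed limits (degrees/s): [147.25, 147.25, 180, 180, 180, 180].

INTERFACE

Orientations are given as [roll, pitch, yaw] about the fixed x, y, z axes, in that order (R = Rz(yaw) Ry(pitch) Rx(roll)).
In Python, from workcell import env, eyes gives the robot as it stands.
- The arm moves only by the tool send_rows, never from a script. Its argument "motion" is a list of rows, each a list of 7 numbers: the shift along the world's x, y, z normalised to -1 to 1, where 1 is 0.5 m, then the turn, a rotation vector about the world's x, y, z normalised to -1 to 1, where 1 is 60 degrees, then the opening, from -1 (shut) to 1 (fully open). A call has 1 to 20 rows; each row is the pose to reach, as a shift and turn from the pose commanded when the call began; what a row does not reach only later rows make up. A row lasts 1/8 s, in which the tool goes at most 62.5 mm and 10.7 degrees, less where a joint would pass 70% of its speed; a pose out of reach is approached as far as the arm can. A call with a number of a shift or a turn outside -1 to 1 is refused whole. A call with a gripper value outside its range is refused whole. The fingers move at their own pace and stop on an object; "squeeze" is the grip in N (left out, the last holds). Time passes only in rows, so rows that repeat a pose let the fingers close. It gives the time, the measured TCP pose, the force, the opening and the grip force at its end, in the units of the state.
- env.state(): the state, without advancing time (a new reading comes with each control period).
- eyes.grab_frame(name): name is "side" or "top" or "wrist"; returns a dict with "pixels" (400x640x3 uint8, red, green, blue), "depth" (400x640 float32, mm along the optical axis (not along the pixel's ray), 0 where there is no reading), "fx", "fy", "cx", "cy" (pixels), "R" (3x3) and "t" (3): a world point X has camera coordinates R X + t; the wrist camera has in their place "T_tool_cam" (4x4, takes a point from camera to tool coordinates, whose origin is the TCP and whose axes are the flange's). Camera axes: x right, y down, z forward; pixel columns grow to the right and rows downward; lengths in mm; the calibration is good to about 2 mm. A picture is of the moment at which its call begins: read the wrist's pose just before it.
- env.job_done(): hands the job in; it is judged then, once.
The state is a dict: "time_s": time; "qpos": joint angles; "qvel": joint speeds; "effort": joint torques, N m; "ee_pos": TCP position; "ee_rot": TCP orientation; "force": force on the tool from outside, world axes, zero at the start; "torque": the same for the moment, N m; "gripper_width": finger opening in mm; "gripper_force": force on a finger pad.
Only numpy, scipy, OpenCV 4.12 (cv2) and the standard library are available. Lean on these libraries where they do the work, as an engineer would, in place of code of your own. Each camera call takes 0.05 s, during which the arm holds its last target. There are 200 camera calls.

TASK

Drop the bridged steel die into the mouth of the die holder, bridge up, so that it sits down on its seat. Then put the retaining ring over it and screw the ring down clockwise until it is snug on the die: it must stay pressed on the die after you let go, but be gentle, do not over-tighten. Leave the other things on the bench alone.

Things in the scene. Friction and masses are not known exactly. Their poses are not given: they have to be found in the camera images.
- holder_mouth (a point): Centre of the open upper rim of the fixed die holder, 75 mm above the table; axes are the holder's, z up. Bore 38.4 mm, outside 44.4 mm. The floor in the bore is a black seat pad 4.5 to 9.5 mm below the rim: a hidden screw sets its height, which differs from day to day; it does not give.
- holder: The holder: aluminium cup on a 42 mm column on a 100 x 100 x 10 mm base; origin under the base. Three thread ramps outside the cup (out to 27.5 mm from the axis, 4 mm thick, 42 mm pitch): seen from above each starts about level with the rim at 60, 180, 300 deg from the x axis and falls clockwise for 75 deg. The 45 deg gaps between them are centred at 82.5, 202.5, 322.5 deg.
- die_grip (a point): Grip point of the loose die, on its axis, 32 mm above its underside; z up, x along the bridge. Pinch the bridge across its 10 mm width (its y), fingertips kept above the disc. Starts upright on the table. Seated, the disc's top stands 0.5 to 5.5 mm above the holder's rim.
- die: The same die, origin at its underside: steel, 0.09 to 0.16 kg; a disc 36 mm in diameter, 10 mm thick, 1.5 mm chamfer under its edge; on it a bridge (two posts and a bar) 20 mm long, 10 mm wide, top 42 mm above the underside.
- ring_mid (a point): Centre of the loose aluminium retaining ring, half-way up; z up, x along its wings. Twelve-sided, 66 mm across flats, 22 mm high, 0.12 to 0.24 kg, flange up; pinch it across the flats at +y and -y. Flange 5 mm thick with a 31 mm hole that passes over the bridge; skirt 58 mm inside. Down on the die, this point is 5.5 to 0.5 mm below the holder's rim.
- ring: The same ring, origin at its underside. Three 5 mm pins point inwards at 0, 120, 240 deg from its x axis (dark dots on the flange), 3.5 mm above the underside, tips 24 mm from the axis. They go down the gaps between the ramps; the ring then drops onto the die, turns freely clockwise, and after 5 to 50 deg under the ramps binds. About 10 deg more is snug; friction holds it.
- wing_a (a point): Middle of one of the ring's two wings, 52 mm out along its +x, half-way up. A wing is a radial bar 9 mm thick, 14 mm high, out to 62 mm from the axis. Pushed sideways here with a fingertip the loose ring takes some 1 to 2 N; it is snug when about 12 N is needed (about 0.6 N m while turning); over 20 N is too tight.
- wing_b (a point): Middle of the other wing, 52 mm out along the ring's -x.
- mug: White mug, 76 mm wide, 85 mm high, a bystander; origin under its centre.
- jar: White plastic jar, 64 mm wide, 80 mm high, a bystander; origin under its centre.
- weight: Terracotta disc, 60 mm wide, 30 mm high, a bystander; origin under its centre.
- block: Wooden block, 50 x 90 x 30 mm, a bystander; origin under its centre.
Things that resemble listed ones, but are neither listed nor needed, are in the scene too. What is shaped like the ring but green is not meant. What is shaped like the holder but green or orange is not meant.

How it is judged (in metres and radians):
On the way, in this order (a step that is already met when the one before it is completed fails the run):
1. the die sits upright on the seat in the holder's bore, let go of (horizontal distance between die_grip and holder_mouth below 0.003 m and angle between die_grip's own z axis and vertical below 0.06 rad and z of die_grip in the frame of holder_mouth between 0.02 and 0.0288 m and contact force between the fingers and die below 0.1 N), for 0.2 s.
2. the ring is level over the holder, down on the die (horizontal distance between each of die_grip, ring_mid and holder_mouth below 0.003 m and angle between each of die_grip, ring_mid's own z axis and vertical below 0.06 rad and z of die_grip in the frame of holder_mouth between 0.02 and 0.0288 m and z of ring_mid in the frame of holder_mouth below 0.001 m), for 0.1 s.
At the end, for the whole second after the job is handed in: Die upright (3.4 deg) on the seat in the holder, axis within 3 mm; ring level (3.4 deg), centred within 3 mm, down on the die (mid-height at most 1 mm above the rim) and pressing on it with more than 10 N by itself; both at rest and released (all of step 2 and contact force between ring and die above 10 N and contact force between the fingers and ring below 0.1 N and linear speed of each of ring, die below 0.01 m/s); the robot touches nothing.
It fails at once if the ring is over-tightened or rammed: more than 40 N between ring and die (contact force between ring and die above 40 N).
It fails at once if the die is rammed into the holder: more than 110 N between them (contact force between die and holder above 110 N).
It fails at once if a bystander is moved more than 20 mm (distance of any of mug, jar, weight, block from where it was at the start of the episode above 0.02 m).
It also fails if it takes over 72 s, if anything falls off the work surface, if the arm or the gripper's body presses on something with over 40 N, if the wrist force passes 120 N, or if a joint passes its speed limit or range.

## Working session

There is one attempt and no reset: what is moved stays moved. The work goes in short steps, Python scripts to look and compute and a tool call to move; the robot and the scene stay as the last step left them, time stands still between calls to the robot, and variables do not carry over. Pictures are saved under pics/ and viewed, at most 10 in all, crops included, and the job is handed in when it is done.

Besides the shell and the picture viewer there is one more tool, called after "Emit:" by a JSON object that holds its "op" and its "data". send_rows: Moves the arm, as the interface text tells. Its arguments: {"type":"object","properties":{"motion":{"type":"array"},"squeeze":{"type":"number"}},"required":["motion"]}

```bash
mkdir -p pics; ls; python3 - <<'E'
from workcell import env, eyes
import cv2,numpy as np
print(env.state())
for n in ("top","side"):
    f=eyes.grab_frame(n); np.savez(f"pics/{n}.npz",**f)
    cv2.imwrite(f"pics/{n}.png",f["pixels"][:,:,::-1]); print(n,f["fx"],f["fy"],f["cx"],f["cy"],f["R"],f["t"])
E
```

```text
pics
{'time_s': 0.0, 'qpos': array([-7.28212667e+01,  1.83515238e+01,  8.97072831e+01, -2.04247905e-03,
        7.20443277e+01, -1.14428857e+00]), 'qvel': array([ 0.04808257, -0.04282435, -0.05964354, -0.07410985, -0.03260325,
       -0.00340263]), 'effort': array([ 1.94065137e-04, -4.12460804e+01, -2.31971133e+01,  7.26711145e-02,
        4.54412133e-02, -1.50256092e-04]), 'ee_pos': array([ 180.61766146, -545.35112427,  213.11552509]), 'ee_rot': array([-1.79896847e+02, -1.18148648e-04,  1.83236532e+01]), 'force': array([-0.00200664, -0.39759773,  0.93538355]), 'torque': array([ 0.0495124 , -0.01431467, -0.01752138]), 'gripper_force': 0.0, 'gripper_width': 91.26422472375155}
top 411.650641175398 411.650641175398 320.96323936955554 194.91224670138018 [[ 0.02252976 -0.99971721 -0.00760987]
 [-0.98343733 -0.02079231 -0.18005192]
 [ 0.17984278  0.01154036 -0.98362767]] [ -1.25795414 569.78604202 941.85948004]
side 402.0614020395945 402.0614020395945 315.46828449026395 198.08374591971958 [[-0.90197398 -0.43161581 -0.01227712]
 [-0.23128991  0.50695988 -0.83035935]
 [ 0.36462023 -0.74612296 -0.55709301]] [526.22626238 188.02164973 886.6122547 ]
```

View pics/top.png

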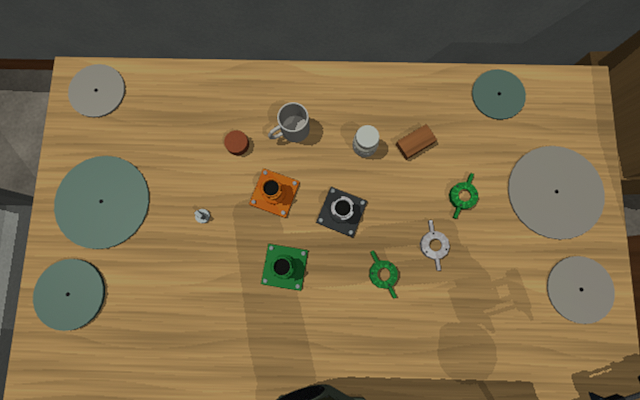

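View pics/side.png

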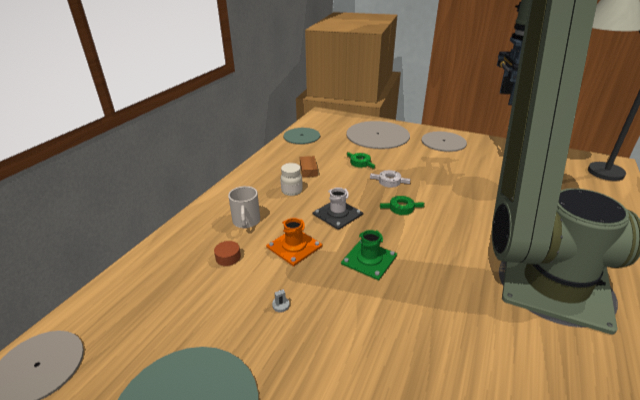

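Ring candidates in the top view are grey (435,244), green (464,194) and green (384,274). Holder candidates are aluminium on a black base (343,210), orange (273,190) and green (284,266). The die at (202,215) is the only one. I choose the grey ring, the aluminium holder and the die. Next is one close crop to check them.

```bash
cat > h.py <<'E'
import numpy as np
def load(n):
    return dict(np.load(f"pics/{n}.npz"))
def pt(f,u,v,z=None):
    """world point of pixel: by depth, or on plane z"""
    d=np.array([(u-f["cx"])/f["fx"],(v-f["cy"])/f["fy"],1.0])
    R,t=f["R"],f["t"]; c=-R.T@t; w=R.T@d
    s=f["depth"][int(round(v)),int(round(u))] if z is None else (z-c[2])/w[2]
    return c+s*w
E
python3 - <<'E'
import cv2,numpy as np
from h import *
f=load("top"); im=f["pixels"][:,:,::-1]
c=[]
for u,v in((202,215),(343,208),(435,244)):
    c.append(cv2.resize(im[v-33:v+33,u-22:u+22],None,fx=6,fy=6,interpolation=cv2.INTER_CUBIC))
cv2.imwrite("pics/c1.png",np.hstack(c))
print("crop offsets: die (180,182) holder (321,175) ring (413,211), scale 6, width 264 each")
for n,L in(("top",((202,215),(343,208),(435,238),(435,250))),("side",((281,296),(338,192),(384,181)))):
    f=load(n)
    for p in L: print(n,p,pt(f,*p).round(1))
E
```

```text
crop offsets: die (180,182) holder (321,175) ring (413,211), scale 6, width 264 each
top (202, 215) [516.3 299.2  38.7]
top (343, 208) [536.8 -41.8  65.4]
top (435, 238) [ 4.762e+02 -2.745e+02 -3.000e-01]
top (435, 250) [ 446.6 -274.3   -2.6]
side (281, 296) [511.9 311.9  33.2]
side (338, 192) [539.1 -50.   65.5]
side (384, 181) [ 463.6 -231.    18.6]
```

View pics/c1.png

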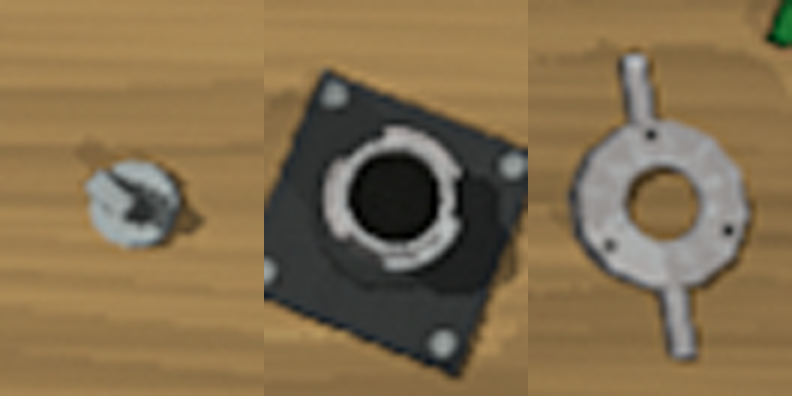

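The crop shows the grey die with its bridge (disc centre at crop 136,204), and the aluminium holder with notched ramps (mouth 395,197). The aluminium ring has its hole at 664,204, dark dots at (652,134), (728,230) and (609,245), and wing tips at (634,62) and (683,355). The dot by the upper wing marks +x.

```bash
python3 - <<'E'
from workcell import env, eyes
from h import *
f=load("top")
print("die disc top",pt(f,202.7,215.8,10)); print("mouth",pt(f,342.6,207.7,75)); print("ring",pt(f,435.5,244.8,22))
a,b=pt(f,430.5,221.2,15),pt(f,438.7,270,15); d=a-b; print("ring yaw",np.degrees(np.arctan2(d[1],d[0])),(a+b)/2, np.linalg.norm(d))
g=eyes.grab_frame("wrist"); print(g["fx"],g["cx"],g["cy"],g["T_tool_cam"].round(3))
E
```

```text
die disc top [518.0049754  305.96243583  10.        ]
mouth [536.05426579 -40.43312092  75.        ]
ring [ 457.88347208 -269.27282534   22.        ]
ring yaw 8.080418499833836 [ 456.98430269 -268.80524855   15.        ] 119.43353088590672
308.43924467351087 314.9459698390013 197.86965510435817 [[-1.00000e-03 -9.56000e-01 -2.94000e-01  8.39440e+01]
 [ 1.00000e+00 -1.00000e-03 -0.00000e+00  1.62000e-01]
 [-0.00000e+00 -2.94000e-01  9.56000e-01 -1.71003e+02]
 [ 0.00000e+00  0.00000e+00  0.00000e+00  1.00000e+00]]
```

Emit:
{"op": "send_rows", "data": {"motion": [[0.554,0.554,-0.12,0,0,-0.17,1],[0.554,0.554,-0.12,0,0,-0.17,1],[0.554,0.554,-0.12,0,0,-0.17,1],[0.554,0.554,-0.12,0,0,-0.17,1],[0.554,0.554,-0.12,0,0,-0.17,1],[0.554,0.554,-0.12,0,0,-0.17,1],[0.554,0.554,-0.12,0,0,-0.17,1],[0.554,0.554,-0.12,0,0,-0.17,1],[0.554,0.554,-0.12,0,0,-0.17,1],[0.554,0.554,-0.12,0,0,-0.17,1],[0.554,0.554,-0.12,0,0,-0.17,1]]}}

```text
time_s: 1.52
ee_pos: [457.2, -269.7, 154.2]
ee_rot: [180.0, -0.0, 8.0]
force: [-0.3, 0.1, 0.5]
gripper_width: 91.0
gripper_force: 0.0
```

```bash
cat >> h.py <<'E'
def snap(name):
    """wrist picture with world calibration R,t folded in"""
    from workcell import env, eyes
    from scipy.spatial.transform import Rotation as Ro
    import cv2
    s=env.state(); g=eyes.grab_frame("wrist")
    T=np.eye(4); T[:3,:3]=Ro.from_euler("xyz",s["ee_rot"],degrees=True).as_matrix(); T[:3,3]=s["ee_pos"]
    M=np.linalg.inv(T@g.pop("T_tool_cam")); g["R"],g["t"]=M[:3,:3],M[:3,3]
    np.savez(f"pics/{name}.npz",**g); cv2.imwrite(f"pics/{name}.png",g["pixels"][:,:,::-1]); return g
E
python3 -c "from h import *; snap('w_ring')"
```

Emit:
{"op": "send_rows", "data": {"motion": [[0.156,0.458,0.1,0,0,0,1],[0.156,0.458,0.1,0,0,0,1],[0.156,0.458,0.1,0,0,0,1],[0.156,0.458,0.1,0,0,0,1],[0.156,0.458,0.1,0,0,0,1],[0.156,0.458,0.1,0,0,0,1],[0.156,0.458,0.1,0,0,0,1]]}}

```text
time_s: 2.45
ee_pos: [535.1, -41.2, 203.6]
ee_rot: [180.0, 0.1, 8.0]
force: [0.4, 0.0, 0.6]
gripper_width: 91.0
gripper_force: 0.0
```

```bash
python3 -c "
from h import *; import cv2
b=snap('w_hold')['pixels']; a=load('w_ring')['pixels']
cv2.imwrite('pics/c2.png',np.hstack([a[:,120:520],b[:,120:520]])[:,:,::-1])"
```

```text
(no output)
```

View pics/c2.png

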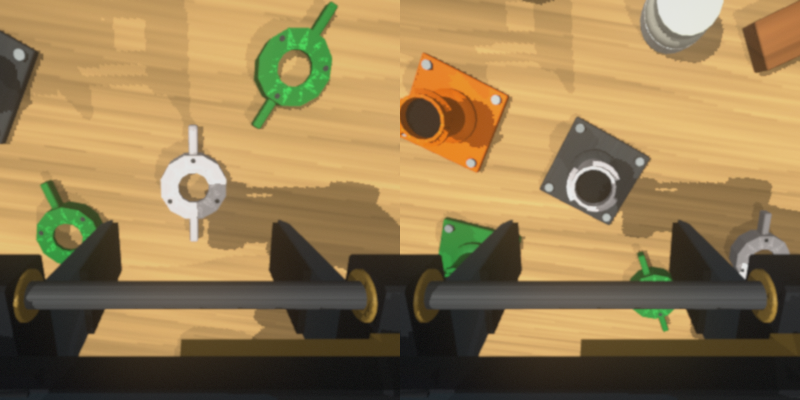

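```bash
cat >> h.py <<'E'
def cloud(f):
    h,w=f["depth"].shape; u,v=np.meshgrid(np.arange(w),np.arange(h)); d=f["depth"]
    P=np.stack([(u-f["cx"])/f["fx"]*d,(v-f["cy"])/f["fy"]*d,d],-1)
    return (P-f["t"])@f["R"]          # = R^T (P-t)
def ortho(f,c,z,half,s):
    """picture of plane z around c, s px/mm, up=+x, left=+y"""
    import cv2
    n=int(2*half*s); i=(np.arange(n)+.5)/s-half
    Y,X=np.meshgrid(c[1]-i,c[0]-i)
    q=np.stack([X,Y,np.full_like(X,z)],-1)@f["R"].T+f["t"]
    m=(q[...,:2]/q[...,2:]*f["fx"]+[f["cx"],f["cy"]]).astype(np.float32)
    return cv2.remap(f["pixels"],m[...,0],m[...,1],cv2.INTER_CUBIC)
E
python3 - <<'E'
from h import *; import cv2
f=load("w_hold"); P=cloud(f); c0=np.array([536,-41])
r=np.hypot(P[...,0]-c0[0],P[...,1]-c0[1]); m=(r<35)&(f["depth"]>0)
print("z hist",np.histogram(P[m][:,2],bins=np.arange(40,85,3)))
top=m&(P[...,2]>70); q=P[top]; print(len(q), cv2.minEnclosingCircle(q[:,:2].astype(np.float32)))
for a in range(0,360,10):
    th=np.degrees(np.arctan2(P[...,1]-c0[1],P[...,0]-c0[0]))%360
    k=(abs(th-a)<5)&(r>23.5)&(r<26.5)&m
    print(a,P[k][:,2].round(0).astype(int)[:12])
g=load("w_ring"); Q=cloud(g); rr=np.hypot(Q[...,0]-457.5,Q[...,1]+269)
k=(rr<36)&(Q[...,2]>17); print("ring top z",np.median(Q[k][:,2]),Q[k].mean(0),cv2.minEnclosingCircle(Q[k][:,:2].astype(np.float32)))
k=(rr<75)&(rr>42)&(Q[...,2]>10); w=Q[k]; print("wing z",np.median(w[:,2])); s=w[:,0]>457
a,b=w[s].mean(0),w[~s].mean(0); print(a,b,np.degrees(np.arctan2(*(a-b)[[1,0]])))
A=ortho(f,c0,75,35,8); B=ortho(g,(457.5,-269),22,70,4)
C=np.hstack([A,cv2.resize(B,A.shape[:2])]); cv2.imwrite("pics/c3.png",cv2.resize(C[:,:,::-1],(800,400)))
E
```

```text
z hist (array([  8,   6,   6,   3,   0,   0,   6,  22, 985, 271, 217, 460,  43,
         0]), array([40, 43, 46, 49, 52, 55, 58, 61, 64, 67, 70, 73, 76, 79, 82]))
15360 ((542.5723266601562, -39.746238708496094), 31.073076248168945)
0 [19 20 22 20 22 22 73 73 73 73 73 73]
10 [20 20 20 20 21 21 20 21 73 73 74 74]
20 [20 20 21 21 20 20 21 21 22 20 60 61]
30 [20 21 20 19 20 21 21 21 21 21 21 24]
40 [20 21 20 21 21 21 20 20 22 22 21 24]
50 [22 20 21 21 21 21 23 22 22 26 21 28]
60 [19 19 21 21 20 20 21 22 21 22 28 25]
70 [21 21 22 21 20 22 22 21 30 67 67 67]
80 [69 69 69 70 75 69 69 76 70 75 75 75]
90 [71 72 75 70 69 75 71 71 75 75]
100 [71 71 71 70 75 72 72 76 72 72 76 72]
110 [72 71 72 73 74 72 74 73 72 75 74 75]
120 [74 74 73 74 75 74 75 75]
130 []
140 []
150 []
160 []
170 [66 66 65 66]
180 [66 67 66 67 67 67 66 66]
190 [67 68 68 68 68 68 69]
200 [69 69 70 68 70 70 70]
210 [70 71 70 71 71]
220 [72 72 70]
230 [72 73 72 72]
240 [73 74 73 73]
250 [73 74 75 75]
260 [19 18 16 17 17 18 17]
270 [18 18]
280 [18]
290 [17 18]
300 [18 18 20 18 20 18 16 20 66 66 67 66]
310 [18 19 21 20 19 18 19 18 18 19 69 67]
320 [19 17 20 19 18 18 20 21 17 19 69 68]
330 [18 18 20 20 19 18 17 22 18 70 69 70]
340 [19 19 20 22 20 18 20 21 20 19 71 71]
350 [18 21 20 19 18 20 20 20 19 20 73 73]
ring top z 267.1830318728709 [ 480.70279676 -266.78305375  229.75341741] ((457.6560974121094, -268.98834228515625), 35.88103103637695)
wing z 256.65927201822063
[ 484.70306674 -267.11057904  252.48884335] [ 446.27426572 -242.19605541  199.36570147] -32.95652959769958
```

View pics/c3.png

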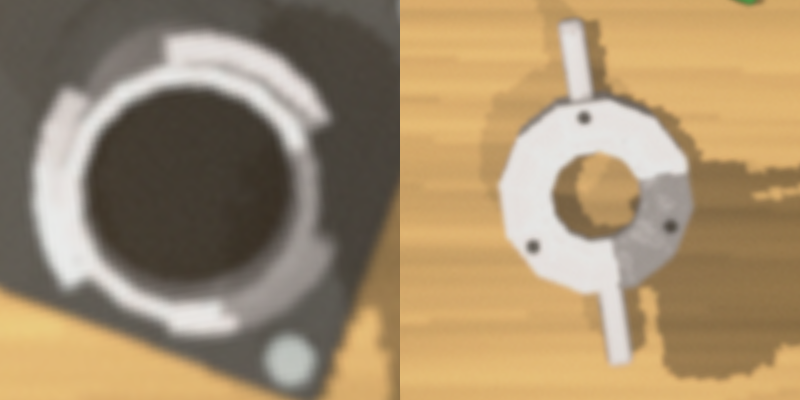

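```bash
python3 - <<'E'
from h import *; import cv2
from scipy.optimize import least_squares
def fit(q,r0=None):
    f=lambda p: np.hypot(q[:,0]-p[0],q[:,1]-p[1])-p[2]
    return least_squares(f,[*q.mean(0)[:2],20],loss="soft_l1").x
for n in("w_hold","top"):
    f=load(n); 
    # bore edge by darkness in ortho at rim
    A=ortho(f,(537,-40),75,30,8).mean(2); c=[537,-40]
    for it in range(3):
        E=[]
        for a in np.radians(np.arange(0,360,5)):
            r=np.arange(14,24,.125); x=c[0]+r*np.cos(a); y=c[1]+r*np.sin(a)
            v=cv2.remap(A.astype(np.float32),((-40+30-y)*8-.5).astype(np.float32),((537+30-x)*8-.5).astype(np.float32),1).ravel()
            g=np.gradient(cv2.GaussianBlur(v.reshape(1,-1),(0,0),4).ravel()); k=g.argmax(); E.append((x[k],y[k]))
        p=fit(np.array(E)); c=p[:2]
    print(n,"bore",p)
f=load("w_hold"); P=cloud(f); c=np.array([538.5,-39.7])
r=np.hypot(P[...,0]-c[0],P[...,1]-c[1]); th=np.degrees(np.arctan2(P[...,1]-c[1],P[...,0]-c[0]))%360
for a in range(0,360,6):
    k=(abs((th-a+180)%360-180)<3)&(r>23.8)&(r<26.5)&(P[...,2]<85)
    print(a,int(np.median(P[k][:,2])) if k.any() else None,end="; ")
k=(r<23)&(r>18)&(P[...,2]<80)&(P[...,2]>60);print("\nrim z",np.median(P[k][:,2]),np.percentile(P[k][:,2],90))
k=(r<12)&(P[...,2]<80);print("seat z",np.median(P[k][:,2]))
for n in("w_ring","top"):
    g=load(n); Q=cloud(g); rr=np.hypot(Q[...,0]-457.5,Q[...,1]+269)
    k=(rr<36)&(Q[...,2]>17)&(Q[...,2]<32); print(n,"ring top z",np.median(Q[k][:,2]),cv2.minEnclosingCircle(Q[k][:,:2].astype(np.float32)))
    k=(rr<66)&(rr>44)&(Q[...,2]>9)&(Q[...,2]<26); w=Q[k]; s=w[:,0]>457
    a,b=w[s].mean(0),w[~s].mean(0); print("wing",np.median(w[:,2]),a,b,(a+b)/2,np.degrees(np.arctan2(*(a-b)[[1,0]])))
    w=w[:,:2]; print(cv2.minAreaRect(w.astype(np.float32)))
E
```

```text
w_hold bore [537.0792601 -39.1804049  18.8840516]
top bore [537.01433532 -39.72957962  18.15672285]
0 69; 6 71; 12 19; 18 18; 24 18; 30 18; 36 18; 42 19; 48 19; 54 20; 60 65; 66 66; 72 66; 78 67; 84 69; 90 69; 96 70; 102 70; 108 72; 114 72; 120 73; 126 74; 132 None; 138 73; 144 None; 150 None; 156 None; 162 None; 168 None; 174 73; 180 None; 186 None; 192 68; 198 69; 204 70; 210 70; 216 70; 222 72; 228 72; 234 73; 240 74; 246 73; 252 None; 258 18; 264 18; 270 None; 276 None; 282 None; 288 18; 294 42; 300 18; 306 66; 312 20; 318 66; 324 66; 330 69; 336 43; 342 70; 348 71; 354 71; 
rim z 74.16253818257046 75.69512737389124
seat z 66.03695943861462
w_ring ring top z 22.223900805513725 ((457.6200866699219, -268.9737548828125), 35.8466911315918)
wing 17.95728510762793 [ 510.66046146 -259.36734837   17.72084511] [ 406.61122718 -275.04722795   17.83906992] [ 458.63584432 -267.20728816   17.77995751] 8.569802990843685
((459.5379638671875, -267.1170349121094), (122.88931274414062, 8.71009635925293), 8.280611991882324)
top ring top z 21.5608669422139 ((457.04656982421875, -267.2010803222656), 35.66315841674805)
wing 17.481185195758858 [ 510.08613949 -258.40055466   17.47467686] [ 406.25357895 -273.98581874   16.22127243] [ 458.16985922 -266.1931867    16.84797464] 8.536367267077003
((459.4666748046875, -266.7982177734375), (120.90115356445312, 9.148560523986816), 8.258403778076172)
```

Emit:
{"op": "send_rows", "data": {"motion": [[-0.036,0.692,-0.1,0,0,0,1],[-0.036,0.692,-0.1,0,0,0,1],[-0.036,0.692,-0.1,0,0,0,1],[-0.036,0.692,-0.1,0,0,0,1],[-0.036,0.692,-0.1,0,0,0,1],[-0.036,0.692,-0.1,0,0,0,1],[-0.036,0.692,-0.1,0,0,0,1],[-0.036,0.692,-0.1,0,0,0,1],[-0.036,0.692,-0.1,0,0,0,1],[-0.036,0.692,-0.1,0,0,0,1]]}}

```text
time_s: 3.75
ee_pos: [518.1, 305.0, 154.4]
ee_rot: [180.0, -0.0, 8.0]
force: [0.1, 0.5, -0.3]
gripper_width: 91.3
gripper_force: 0.0
```

```bash
python3 - <<'E'
from h import *; import cv2
g=snap("w_die"); P=cloud(g); t=load("top"); Pt=cloud(t)
for n,Q in(("w",P),("top",Pt)):
    rr=np.hypot(Q[...,0]-518,Q[...,1]-306)
    k=(rr<35)&(Q[...,2]>35)&(Q[...,2]<50); b=Q[k]; print(n,"bridge top",len(b),np.median(b[:,2]),b.mean(0),cv2.minAreaRect(b[:,:2].astype(np.float32)))
    k=(rr<35)&(Q[...,2]>7)&(Q[...,2]<13); b=Q[k]; print("disc",np.median(b[:,2]),cv2.minEnclosingCircle(b[:,:2].astype(np.float32)))
f=load("w_hold"); H=cloud(f); im=f["pixels"].max(2)
k=(np.hypot(H[...,0]-537,H[...,1]+39.4)<75)&(H[...,2]>7)&(H[...,2]<13); print("base",cv2.minAreaRect(H[k][:,:2].astype(np.float32)))
A=ortho(g,(518,306),10,30,13.3); B=ortho(g,(518,306),42,30,13.3)
cv2.imwrite("pics/c4.png",cv2.resize(np.hstack([A,B])[:,:,::-1],(800,400)))
E
```

```text
w bridge top 241 42.08870833457371 [519.67128966 310.13455803  41.54010548] ((518.9228515625, 310.2091979980469), (20.171627044677734, 10.263373374938965), 53.915122985839844)
disc 10.23918763294274 ((518.685546875, 310.1666259765625), 17.9897403717041)
top bridge top 37 40.31420176531208 [519.34459789 309.04735744  40.41712123] ((519.3036499023438, 309.23236083984375), (19.532381057739258, 9.676275253295898), 52.46461486816406)
disc 9.443261384132292 ((518.8717651367188, 309.6187438964844), 17.777755737304688)
base ((537.3624877929688, -38.752174377441406), (100.14558410644531, 100.17643737792969), 69.10021209716797)
```

View pics/c4.png

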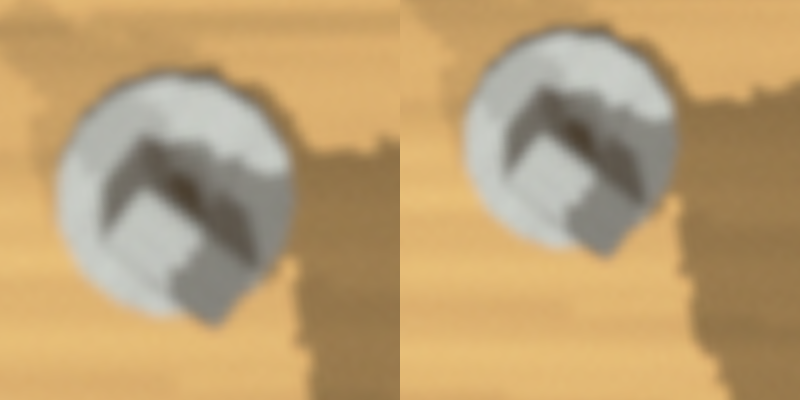

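The wrist crop shows the die's disc centred near (177,193) in the left panel. The bridge bar runs from upper left to lower right, at about 54° yaw and (519,310), with its top at 42 mm. Top and wrist views agree. Now I grasp it.

Emit:
{"op": "send_rows", "data": {"motion": [[0.0024,0.0078,-0.188,0,0,0.763,0.2],[0.0024,0.0078,-0.188,0,0,0.763,0.2],[0.0024,0.0078,-0.188,0,0,0.763,0.2],[0.0024,0.0078,-0.188,0,0,0.763,0.2],[0.0024,0.0078,-0.188,0,0,0.763,0.2],[0.0024,0.0078,-0.188,0,0,0.763,0.2],[0.0024,0.0078,-0.24,0,0,0.763,0.2],[0.0024,0.0078,-0.27,0,0,0.763,0.2],[0.0024,0.0078,-0.28,0,0,0.763,0.2],[0.0024,0.0078,-0.28,0,0,0.763,0.2],[0.0024,0.0078,-0.28,0,0,0.763,-1],[0.0024,0.0078,-0.28,0,0,0.763,-1],[0.0024,0.0078,-0.28,0,0,0.763,-1],[0.0024,0.0078,-0.28,0,0,0.763,-1],[0.0024,0.0078,-0.28,0,0,0.763,-1],[0.0024,0.0078,-0.28,0,0,0.763,-1]], "squeeze": 25}}

```text
time_s: 5.8
ee_pos: [518.9, 310.1, 14.0]
ee_rot: [180.0, 0.0, 53.9]
force: [0.2, -0.2, 1.9]
gripper_width: 9.8
gripper_force: 25.0
```

Emit:
{"op": "send_rows", "data": {"motion": [[0,0,0.12,0,0,0,-1],[0,0,0.232,0,0,0,-1],[0,-0.05,0.232,0,0,0,-1],[0.0363,-0.6987,0.232,0,0,0,-1],[0.0363,-0.6987,0.232,0,0,0,-1],[0.0363,-0.6987,0.232,0,0,0,-1],[0.0363,-0.6987,0.232,0,0,0,-1],[0.0363,-0.6987,0.232,0,0,0,-1],[0.0363,-0.6987,0.232,0,0,0,-1],[0.0363,-0.6987,0.232,0,0,0,-1],[0.0363,-0.6987,0.232,0,0,0,-1],[0.0363,-0.6987,0.2,0,0,0,-1],[0.0363,-0.6987,0.182,0,0,0,-1],[0.0363,-0.6987,0.182,0,0,0,-1],[0.0363,-0.6987,0.182,0,0,0,-1]]}}

```text
time_s: 7.68
ee_pos: [537.4, -38.8, 105.3]
ee_rot: [180.0, -0.0, 53.9]
force: [0.1, 0.3, -1.4]
gripper_width: 9.6
gripper_force: 25.0
```

```bash
python3 - <<'E'
from h import *; import cv2
from workcell import env,eyes
s=env.state(); print(s["ee_pos"],s["ee_rot"],s["force"],s["gripper_width"])
w=snap("w_hov"); f=eyes.grab_frame("side"); np.savez("pics/s_hov.npz",**f)
q=f["R"]@np.array([537,-39.4,85])+f["t"]; u,v=(q[:2]/q[2]*f["fx"]+[f["cx"],f["cy"]]).round().astype(int); print(u,v)
a=cv2.resize(f["pixels"][v-40:v+40,u-32:u+32],None,fx=6,fy=6,interpolation=2)
b=cv2.resize(w["pixels"][80:400,192:448],(384,480))
cv2.imwrite("pics/c5.png",np.hstack([a,b])[:,:,::-1])
E
```

```text
[537.44115989 -38.8488412  105.28980326] [ 1.79966549e+02 -2.11702282e-02  5.39473445e+01] [ 0.06341797  0.26364149 -1.41117525] 9.628487236863645
337 188
```

View pics/c5.png

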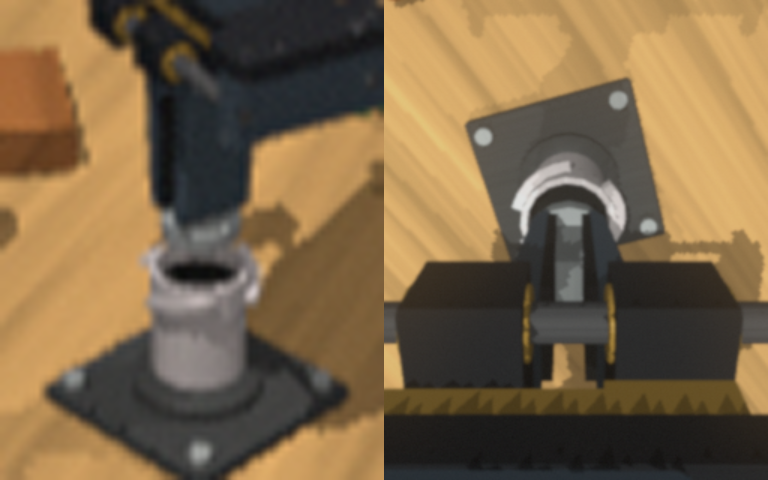

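The side crop shows the disc bottom (200,228) centred over the mouth (200,270). The wrist crop shows the die between the shut fingers over the bore. Lowering.

Emit:
{"op": "send_rows", "data": {"motion": [[0,0,-0.016,0,0,0,-1],[0,0,-0.024,0,0,0,-1],[0,0,-0.028,0,0,0,-1],[0,0,-0.032,0,0,0,-1],[0,0,-0.036,0,0,0,-1],[0,0,-0.036,0,0,0,-1],[0,0,-0.036,0,0,0,-1]]}}

```text
time_s: 8.65
ee_pos: [537.2, -39.3, 87.1]
ee_rot: [180.0, -0.0, 53.9]
force: [0.1, -0.5, -1.8]
gripper_width: 10.1
gripper_force: 25.0
```

Emit:
{"op": "send_rows", "data": {"motion": [[0,0,-0.002,0,0,0,-1],[0,0,-0.004,0,0,0,-1],[0,0,-0.005,0,0,0,-1],[0,0,-0.005,0,0,0,-1]]}}

```text
time_s: 9.15
ee_pos: [537.1, -39.3, 84.4]
ee_rot: [180.0, 0.0, 53.9]
force: [0.8, -0.7, -1.1]
gripper_width: 9.9
gripper_force: 25.0
```

Emit:
{"op": "send_rows", "data": {"motion": [[0,0,-0.002,0,0,0,-1],[0,0,-0.004,0,0,0,-1],[0,0,-0.004,0,0,0,-1]]}}

```text
time_s: 9.52
ee_pos: [537.0, -39.3, 82.4]
ee_rot: [-180.0, 0.0, 53.9]
force: [-0.7, -1.1, -0.7]
gripper_width: 9.9
gripper_force: 25.0
```

Emit:
{"op": "send_rows", "data": {"motion": [[0,0,-0.002,0,0,0,-1],[0,0,-0.002,0,0,0,-1],[0,0,-0.002,0,0,0,-1]]}}

```text
time_s: 9.9
ee_pos: [537.1, -39.3, 81.5]
ee_rot: [180.0, 0.0, 53.9]
force: [0.4, 0.5, -0.9]
gripper_width: 9.8
gripper_force: 25.0
```

Emit:
{"op": "send_rows", "data": {"motion": [[0,0,-0.001,0,0,0,-1],[0,0,-0.002,0,0,0,-1],[0,0,-0.002,0,0,0,-1]]}}

```text
time_s: 10.28
ee_pos: [537.1, -39.3, 80.4]
ee_rot: [180.0, 0.0, 53.9]
force: [-0.1, 0.2, -1.7]
gripper_width: 9.8
gripper_force: 25.0
```

Emit:
{"op": "send_rows", "data": {"motion": [[0,0,-0.001,0,0,0,-1],[0,0,-0.001,0,0,0,-1]]}}

```text
time_s: 10.52
ee_pos: [537.1, -39.3, 79.9]
ee_rot: [180.0, 0.0, 53.9]
force: [0.1, -0.1, -1.5]
gripper_width: 9.6
gripper_force: 25.0
```

Emit:
{"op": "send_rows", "data": {"motion": [[0,0,-0.001,0,0,0,-1],[0,0,-0.001,0,0,0,-1],[0,0,-0.001,0,0,0,-1]]}}

```text
time_s: 10.9
ee_pos: [537.2, -39.3, 79.8]
ee_rot: [180.0, -0.0, 53.9]
force: [-0.8, 0.7, 3.1]
gripper_width: 9.8
gripper_force: 25.0
```

Emit:
{"op": "send_rows", "data": {"motion": [[0,0,0,0,0,0,0.2],[0,0,0,0,0,0,0.6],[0,0,0,0,0,0,1],[0,0,0.04,0,0,0,1],[0,0,0.14,0,0,0,1],[0,0,0.24,0,0,0,1],[0,0,0.24,0,0,0,1],[0,0,0.24,0,0,0,1],[0,0,0.24,0,0,0,1]]}}

```text
time_s: 12.02
ee_pos: [536.1, -39.2, 197.8]
ee_rot: [-179.8, 0.1, 53.9]
force: [-0.7, 0.9, 0.2]
gripper_width: 91.4
gripper_force: 0.0
```

```bash
python3 - <<'E'
from h import *; import cv2
g=snap("w_die2"); Q=cloud(g); r=np.hypot(Q[...,0]-537,Q[...,1]+39.3)
k=(r<16)&(Q[...,2]>100)&(Q[...,2]<120); b=Q[k]; print("bridge",len(b),np.median(b[:,2]),cv2.minAreaRect(b[:,:2].astype(np.float32)))
k=(r<17)&(Q[...,2]>66)&(Q[...,2]<85); b=Q[k]; print("disc",np.median(b[:,2]),len(b))
A=np.c_[b[:,:2]-b[:,:2].mean(0),np.ones(len(b))]; print(np.linalg.lstsq(A,b[:,2],rcond=None)[0])
E
```

```text
bridge 256 107.84467236602444 ((537.1806030273438, -39.42053985595703), (20.085905075073242, 9.002888679504395), 54.033390045166016)
disc 76.06690166739875 634
[1.39676946e-02 1.64519932e-02 7.61980824e+01]
```

Emit:
{"op": "send_rows", "data": {"motion": [[-0.156,-0.456,0,0,0,-0.76,1],[-0.156,-0.456,0,0,0,-0.76,1],[-0.156,-0.456,-0.14,0,0,-0.76,1],[-0.156,-0.456,-0.14,0,0,-0.76,1],[-0.156,-0.456,-0.14,0,0,-0.76,1],[-0.156,-0.456,-0.14,0,0,-0.76,1],[-0.156,-0.456,-0.14,0,0,-0.76,1],[-0.156,-0.456,-0.14,0,0,-0.76,1],[-0.156,-0.456,-0.14,0,0,-0.76,1]]}}

```text
time_s: 13.2
ee_pos: [459.7, -266.7, 130.0]
ee_rot: [180.0, -0.1, 8.4]
force: [0.2, -0.1, -0.8]
gripper_width: 91.4
gripper_force: 0.0
```

```bash
python3 - <<'E'
from h import *; import cv2
g=snap("w_ring2"); Q=cloud(g); c=np.array([459,-267.5])
A=ortho(g,c,22,40,5); cv2.imwrite("pics/c6.png",cv2.resize(A[:,:,::-1],(600,600)))
k=(np.hypot(Q[...,0]-c[0],Q[...,1]-c[1])<75)&(Q[...,2]>9)&(Q[...,2]<28)
w=Q[k]; top=w[w[:,2]>20.4]; print(len(top),np.median(top[:,2]),cv2.minEnclosingCircle(top[:,:2].astype(np.float32)))
r=np.hypot(*(w[:,:2]-c).T); m=(r>42)&(r<66); print(cv2.minAreaRect(w[m][:,:2].astype(np.float32)))
# flange flats along yaw 8.3 frame
a=np.radians(8.3); x=(top[:,:2]-c)@[np.cos(a),np.sin(a)]; y=(top[:,:2]-c)@[-np.sin(a),np.cos(a)]
print(np.percentile(x,[.5,99.5]),np.percentile(y,[.5,99.5]))
E
```

```text
2961 22.21968019913333 ((458.69793701171875, -267.2020263671875), 34.19087219238281)
((459.263427734375, -266.9110412597656), (123.34406280517578, 8.134966850280762), 8.418656349182129)
[-32.49392713  32.46531513] [-31.95436839  32.50127944]
```

View pics/c6.png

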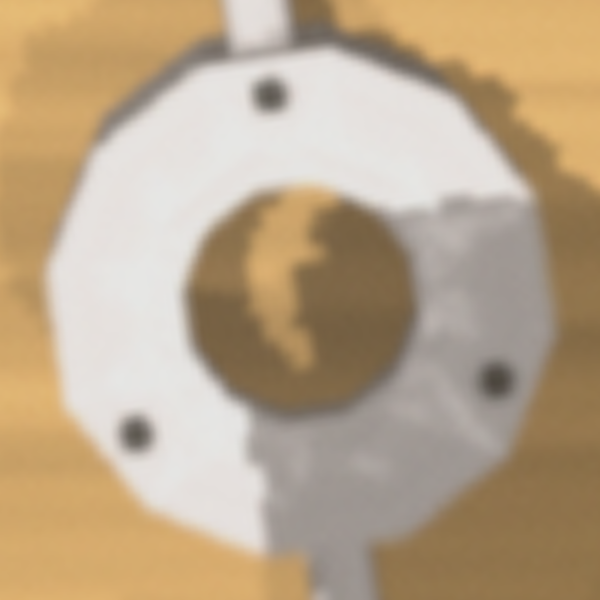

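The close crop shows the hole centre at (301,297) and dots at (270,95), (495,380) and (137,433), confirming ring centre (459.1,-267.4) and yaw 8.4°. Grasping.

Emit:
{"op": "send_rows", "data": {"motion": [[0,0,-0.12,0,0,0,1],[0,0,-0.2,0,0,0,1],[0,0,-0.235,0,0,0,1],[0,0,-0.251,0,0,0,1],[0,0,-0.251,0,0,0,1],[0,0,-0.251,0,0,0,-1],[0,0,-0.251,0,0,0,-1],[0,0,-0.251,0,0,0,-1],[0,0,-0.251,0,0,0,-1],[0,0,-0.251,0,0,0,-1]], "squeeze": 35}}

```text
time_s: 14.5
ee_pos: [459.4, -267.5, 4.6]
ee_rot: [180.0, -0.0, 8.3]
force: [-0.5, 0.5, 6.6]
gripper_width: 65.9
gripper_force: 35.0
```

Emit:
{"op": "send_rows", "data": {"motion": [[0,0,0.1,0,0,0,-1],[0,0,0.2,0,0,0,-1],[0,0,0.3,0,0,0,-1],[0.156,0.456,0.312,0,0,0.395,-1],[0.156,0.456,0.312,0,0,0.395,-1],[0.156,0.456,0.312,0,0,0.395,-1],[0.156,0.456,0.312,0,0,0.395,-1],[0.156,0.456,0.312,0,0,0.395,-1],[0.156,0.456,0.312,0,0,0.395,-1],[0.156,0.456,0.28,0,0,0.395,-1],[0.156,0.456,0.252,0,0,0.395,-1],[0.156,0.456,0.252,0,0,0.395,-1],[0.156,0.456,0.252,0,0,0.395,-1]]}}

```text
time_s: 16.12
ee_pos: [537.2, -39.7, 129.9]
ee_rot: [180.0, 0.0, 32.0]
force: [0.4, 0.1, -1.5]
gripper_width: 65.7
gripper_force: 35.0
```

```bash
python3 - <<'E'
from h import *; import cv2
from workcell import env
s=env.state(); print(s["ee_pos"],s["ee_rot"],s["force"],s["torque"])
g=snap("w_ring3"); Q=cloud(g); c=s["ee_pos"][:2]; z=s["ee_pos"][2]+17.5
k=(np.hypot(Q[...,0]-c[0],Q[...,1]-c[1])<64)&(abs(Q[...,2]-z)<4); b=Q[k]; print(len(b),np.median(b[:,2]),cv2.minAreaRect(b[:,:2].astype(np.float32)))
A=ortho(g,c,z,45,6); B=cv2.resize(g["pixels"][80:400,120:520],(400,320))
cv2.imwrite("pics/c7.png",np.hstack([cv2.resize(A,(400,400)),cv2.copyMakeBorder(B,0,80,0,0,0)])[:,:,::-1])
E
```

```text
[537.17831953 -39.71578891 129.85630337] [1.79997915e+02 4.53389989e-03 3.19656757e+01] [ 0.35468167  0.08863661 -1.52484101] [-0.05166323 -0.07050662  0.03355053]
6980 147.41488947353784 ((538.9725341796875, -38.230201721191406), (83.1424331665039, 89.40629577636719), 79.40142059326172)
```

View pics/c7.png

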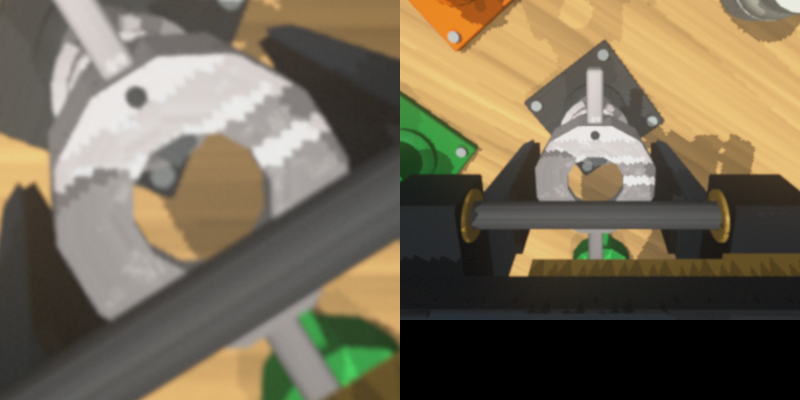

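The crop shows the ring hole centred at about (199,199), i.e. on the TCP, with the pin dot at (136,97) on the +x wing. Lowering it over the bridge.

Emit:
{"op": "send_rows", "data": {"motion": [[0,0,-0.02,0,0,0,-1],[0,0,-0.036,0,0,0,-1],[0,0,-0.05,0,0,0,-1],[0,0,-0.064,0,0,0,-1],[0,0,-0.078,0,0,0,-1],[0,0,-0.09,0,0,0,-1],[0,0,-0.098,0,0,0,-1],[0,0,-0.098,0,0,0,-1],[0,0,-0.098,0,0,0,-1]]}}

```text
time_s: 17.3
ee_pos: [537.3, -39.3, 81.2]
ee_rot: [180.0, -0.0, 32.0]
force: [-0.5, -0.1, -1.1]
gripper_width: 65.6
gripper_force: 35.0
```

Emit:
{"op": "send_rows", "data": {"motion": [[0,0,-0.004,0,0,0,-1],[0,0,-0.008,0,0,0,-1],[0,0,-0.012,0,0,0,-1],[0,0,-0.012,0,0,0,-1]]}}

```text
time_s: 17.8
ee_pos: [537.0, -39.3, 74.7]
ee_rot: [-180.0, 0.0, 32.0]
force: [-0.6, 0.1, -2.1]
gripper_width: 65.6
gripper_force: 35.0
```

Emit:
{"op": "send_rows", "data": {"motion": [[0,0,-0.004,0,0,0,-1],[0,0,-0.008,0,0,0,-1],[0,0,-0.012,0,0,0,-1],[0,0,-0.016,0,0,0,-1],[0,0,-0.016,0,0,0,-1]]}}

```text
time_s: 18.42
ee_pos: [537.0, -39.3, 66.8]
ee_rot: [-180.0, 0.0, 32.0]
force: [-0.2, 0.1, -1.2]
gripper_width: 65.4
gripper_force: 35.0
```

Emit:
{"op": "send_rows", "data": {"motion": [[0,0,-0.002,0,0,0,-1],[0,0,-0.004,0,0,0,-1],[0,0,-0.004,0,0,0,-1]]}}

```text
time_s: 18.8
ee_pos: [537.0, -39.3, 64.9]
ee_rot: [180.0, 0.0, 32.0]
force: [-0.3, -0.0, -1.7]
gripper_width: 66.1
gripper_force: 35.0
```

Emit:
{"op": "send_rows", "data": {"motion": [[0,0,-0.001,0,0,0,-1],[0,0,-0.002,0,0,0,-1],[0,0,-0.002,0,0,0,-1]]}}

```text
time_s: 19.18
ee_pos: [537.1, -39.3, 63.9]
ee_rot: [180.0, 0.0, 32.0]
force: [0.3, 0.2, -1.0]
gripper_width: 65.7
gripper_force: 35.0
```

Emit:
{"op": "send_rows", "data": {"motion": [[0,0,-0.001,0,0,0,-1],[0,0,-0.001,0,0,0,-1]]}}

```text
time_s: 19.42
ee_pos: [537.1, -39.3, 63.4]
ee_rot: [180.0, 0.0, 32.0]
force: [0.3, -0.1, -1.4]
gripper_width: 65.6
gripper_force: 35.0
```

Release here, let it settle, then re-grip gently.

Emit:
{"op": "send_rows", "data": {"motion": [[0,0,0,0,0,0,0.7],[0,0,0,0,0,0,0.7],[0,0,0,0,0,0,0.7],[0,0,0,0,0,0,0.7]]}}

```text
time_s: 19.92
ee_pos: [537.2, -39.3, 63.5]
ee_rot: [180.0, -0.0, 32.0]
force: [-0.9, -0.3, 0.6]
gripper_width: 77.3
gripper_force: 0.0
```

```bash
cat > ringcheck.py <<'E'
from h import *; import cv2,sys
from workcell import env
s=env.state(); g=snap(sys.argv[1]); Q=cloud(g)
r=np.hypot(Q[...,0]-537.1,Q[...,1]+39.4)
k=(r>17)&(r<31)&(Q[...,2]>74)&(Q[...,2]<92); b=Q[k]; A=np.c_[b[:,:2]-[537.1,-39.4],np.ones(len(b))]
print("flange z,tilt",len(b),np.median(b[:,2]),np.linalg.lstsq(A,b[:,2],rcond=None)[0])
k=(r>42)&(r<61)&(Q[...,2]>66)&(Q[...,2]<84); w=Q[k][:,:2]-[537.1,-39.4]
print("wing",len(w),cv2.minAreaRect(w.astype(np.float32)),np.degrees(np.arctan2(*w.mean(0)[::-1])))
print(s["time_s"],s["ee_pos"],s["force"],s["torque"],s["gripper_width"])
E
python3 ringcheck.py r4
```

```text
flange z,tilt 4269 81.01252998292091 [-5.95155971e-04  5.68612764e-04  8.10182891e+01]
wing 1328 ((2.7815093994140625, 1.4056968688964844), (88.88385009765625, 89.65066528320312), 75.9952621459961) 33.12113115537774
19.925 [537.15477577 -39.31322286  63.52140106] [-0.86428486 -0.26201728  0.61507897] [-0.00601983 -0.01574326 -0.01675462] 77.33611007217486
```

Flange top is at 81.0 mm and level, so the ring is resting on the die. Now I grip and turn it clockwise.

Emit:
{"op": "send_rows", "data": {"motion": [[0,0,0,0,0,0,-1],[0,0,0,0,0,0,-1],[0,0,0,0,0,0,-1],[0,0,0,0,0,0,-1],[0,0,0,0,0,-0.08,-1],[0,0,0,0,0,-0.16,-1],[0,0,0,0,0,-0.24,-1],[0,0,0,0,0,-0.32,-1],[0,0,0,0,0,-0.4,-1],[0,0,0,0,0,-0.4,-1]], "squeeze": 35}}

```text
time_s: 21.22
ee_pos: [537.1, -39.3, 63.5]
ee_rot: [180.0, -0.0, 8.1]
force: [0.3, 0.3, 0.4]
gripper_width: 65.8
gripper_force: 35.0
```

```bash
cat > tq.py <<'E'
from workcell import env
s=env.state(); print(s["time_s"],s["ee_pos"].round(2),s["ee_rot"].round(2),s["force"].round(1),s["torque"].round(3),s["gripper_width"])
E
python3 tq.py
```

```text
21.225 [537.14 -39.29  63.48] [180.    -0.     8.06] [0.3 0.3 0.4] [-0.012  0.03  -0.066] 65.82222058707697
```

Emit:
{"op": "send_rows", "data": {"motion": [[0,0,0,0,0,-0.06,-1],[0,0,0,0,0,-0.12,-1],[0,0,0,0,0,-0.18,-1],[0,0,0,0,0,-0.24,-1],[0,0,0,0,0,-0.24,-1]]}}

```text
time_s: 21.85
ee_pos: [537.1, -39.3, 63.5]
ee_rot: [180.0, -0.0, -6.3]
force: [-0.6, -0.1, 0.4]
gripper_width: 65.9
gripper_force: 35.0
```

```bash
python3 tq.py
```

```text
21.85 [537.14 -39.3   63.47] [180.    -0.    -6.29] [-0.6 -0.1  0.4] [ 0.078 -0.003  0.011] 65.86424300595635
```

Emit:
{"op": "send_rows", "data": {"motion": [[0,0,0,0,0,-0.05,-1],[0,0,0,0,0,-0.1,-1],[0,0,0,0,0,-0.1,-1]]}}

```text
time_s: 22.22
ee_pos: [537.1, -39.3, 63.5]
ee_rot: [180.0, -0.0, -12.3]
force: [0.2, 0.6, 0.4]
gripper_width: 65.7
gripper_force: 35.0
```

```bash
python3 tq.py
```

```text
22.225 [537.13 -39.29  63.49] [180.    -0.   -12.28] [0.2 0.6 0.4] [ 0.034 -0.007 -0.031] 65.74218872293977
```

Emit:
{"op": "send_rows", "data": {"motion": [[0,0,0,0,0,-0.05,-1],[0,0,0,0,0,-0.1,-1],[0,0,0,0,0,-0.1,-1]]}}

```text
time_s: 22.6
ee_pos: [537.1, -39.3, 63.5]
ee_rot: [180.0, -0.0, -18.3]
force: [0.1, 0.3, 0.4]
gripper_width: 66.0
gripper_force: 35.0
```

```bash
python3 tq.py
```

```text
22.6 [537.12 -39.33  63.48] [179.99  -0.   -18.28] [0.1 0.3 0.4] [ 0.114 -0.005  0.001] 65.95941309826803
```

Emit:
{"op": "send_rows", "data": {"motion": [[0,0,0,0,0,-0.05,-1],[0,0,0,0,0,-0.1,-1],[0,0,0,0,0,-0.1,-1]]}}

```text
time_s: 22.98
ee_pos: [537.1, -39.3, 63.5]
ee_rot: [180.0, -0.0, -24.3]
force: [0.1, 0.5, 0.7]
gripper_width: 66.0
gripper_force: 35.0
```

```bash
python3 tq.py
```

```text
22.975 [537.12 -39.33  63.48] [179.99  -0.   -24.28] [0.1 0.5 0.7] [ 0.028 -0.006 -0.041] 65.97059118371484
```

Emit:
{"op": "send_rows", "data": {"motion": [[0,0,0,0,0,-0.04,-1],[0,0,0,0,0,-0.08,-1],[0,0,0,0,0,-0.08,-1]]}}

```text
time_s: 23.35
ee_pos: [537.1, -39.3, 63.5]
ee_rot: [180.0, -0.0, -29.1]
force: [0.2, -0.5, 0.8]
gripper_width: 65.7
gripper_force: 35.0
```

```bash
python3 tq.py
```

```text
23.35 [537.12 -39.31  63.47] [180.    -0.   -29.08] [ 0.2 -0.5  0.8] [ 0.043 -0.018 -0.037] 65.65910643752824
```

Emit:
{"op": "send_rows", "data": {"motion": [[0,0,0,0,0,-0.04,-1],[0,0,0,0,0,-0.08,-1],[0,0,0,0,0,-0.08,-1]]}}

```text
time_s: 23.72
ee_pos: [537.1, -39.3, 63.5]
ee_rot: [180.0, -0.0, -33.9]
force: [0.1, 0.1, -0.2]
gripper_width: 66.0
gripper_force: 35.0
```

```bash
python3 tq.py
```

```text
23.725 [537.14 -39.29  63.51] [180.    -0.   -33.89] [ 0.1  0.1 -0.2] [ 0.074 -0.014 -0.003] 65.99250954517817
```

Emit:
{"op": "send_rows", "data": {"motion": [[0,0,0,0,0,-0.03,-1],[0,0,0,0,0,-0.06,-1],[0,0,0,0,0,-0.06,-1]]}}

```text
time_s: 24.1
ee_pos: [537.2, -39.5, 63.5]
ee_rot: [180.0, -0.0, -37.6]
force: [0.1, -0.3, -0.3]
gripper_width: 65.5
gripper_force: 35.0
```

```bash
python3 tq.py
```

```text
24.1 [537.23 -39.45  63.49] [ 1.7999e+02 -2.0000e-02 -3.7600e+01] [ 0.1 -0.3 -0.3] [ 0.009 -0.117 -0.009] 65.51156537168852
```

Emit:
{"op": "send_rows", "data": {"motion": [[0,0,0,0,0,-0.03,-1],[0,0,0,0,0,-0.05,-1],[0,0,0,0,0,-0.05,-1]]}}

```text
time_s: 24.48
ee_pos: [537.4, -39.5, 63.5]
ee_rot: [180.0, -0.0, -40.6]
force: [0.8, -0.6, -1.5]
gripper_width: 66.3
gripper_force: 35.0
```

```bash
python3 tq.py
```

```text
24.475 [537.35 -39.49  63.45] [ 1.800e+02 -3.000e-02 -4.059e+01] [ 0.8 -0.6 -1.5] [-0.18  -0.196  0.157] 66.29556008687985
```

Emit:
{"op": "send_rows", "data": {"motion": [[0,0,0,0,0,-0.03,-1],[0,0,0,0,0,-0.05,-1],[0,0,0,0,0,-0.05,-1]]}}

```text
time_s: 24.85
ee_pos: [537.4, -39.5, 63.4]
ee_rot: [180.0, -0.0, -43.6]
force: [2.5, -2.3, -2.4]
gripper_width: 65.8
gripper_force: 35.0
```

```bash
python3 tq.py
```

```text
24.85 [537.38 -39.52  63.41] [ 1.80e+02 -4.00e-02 -4.36e+01] [ 2.5 -2.3 -2.4] [-0.328 -0.46   0.391] 65.8153022686835
```

Emit:
{"op": "send_rows", "data": {"motion": [[0,0,0,0,0,-0.017,-1],[0,0,0,0,0,-0.033,-1],[0,0,0,0,0,-0.033,-1]]}}

```text
time_s: 25.22
ee_pos: [537.4, -39.5, 63.4]
ee_rot: [180.0, -0.0, -45.6]
force: [4.1, -4.6, -4.9]
gripper_width: 65.4
gripper_force: 35.1
```

```bash
python3 tq.py
```

```text
25.225 [537.35 -39.54  63.37] [ 1.800e+02 -4.000e-02 -4.558e+01] [ 4.1 -4.6 -4.9] [-0.516 -0.619  0.708] 65.37363969574908
```

Emit:
{"op": "send_rows", "data": {"motion": [[0,0,0,0,0,0,0.5],[0,0,0,0,0,0,0.5],[0,0,0,0,0,0,0.5],[0,0,0,0,0,0,0.5]]}}

```text
time_s: 25.72
ee_pos: [536.9, -39.1, 63.6]
ee_rot: [180.0, 0.0, -45.6]
force: [0.1, -0.1, -0.3]
gripper_width: 68.4
gripper_force: 0.0
```

```bash
python3 ringcheck.py r5; python3 tq.py
```

```text
flange z,tilt 4321 80.88226592273583 [ 2.07759156e-03 -1.99842643e-03  8.08544548e+01]
wing 1136 ((1.5548667907714844, -0.46898651123046875), (85.91326904296875, 93.03905487060547), 87.75324249267578) -38.661635904629634
25.725 [536.92616667 -39.13813522  63.5692858 ] [ 0.12936004 -0.12044832 -0.27457063] [0.05756779 0.04282497 0.05512137] 68.41488340352286
25.775 [536.96 -39.21  63.55] [ 1.7999e+02  2.0000e-02 -4.5600e+01] [0.2 0.1 0. ] [0.119 0.016 0.004] 68.21309003737774
```

Emit:
{"op": "send_rows", "data": {"motion": [[0,0,0,0,0,0,-1],[0,0,0,0,0,0,-1],[0,0,0,0,0,0,-1],[0,0,0,0,0,0,-1]]}}

```text
time_s: 26.28
ee_pos: [537.0, -39.2, 63.5]
ee_rot: [180.0, 0.0, -45.6]
force: [0.7, 1.1, 0.5]
gripper_width: 65.9
gripper_force: 34.9
```

```bash
python3 tq.py
```

```text
26.275 [537.03 -39.19  63.52] [ 1.800e+02  1.000e-02 -4.558e+01] [0.7 1.1 0.5] [0.211 0.119 0.037] 65.88731905185591
```

Emit:
{"op": "send_rows", "data": {"motion": [[0,0,0,0,0,-0.008,-1],[0,0,0,0,0,-0.016,-1],[0,0,0,0,0,-0.016,-1]]}}

```text
time_s: 26.65
ee_pos: [537.1, -39.2, 63.5]
ee_rot: [180.0, -0.0, -46.5]
force: [-0.4, 1.0, 1.5]
gripper_width: 65.7
gripper_force: 35.1
```

```bash
python3 tq.py
```

```text
26.65 [537.11 -39.24  63.53] [ 1.7998e+02 -1.0000e-02 -4.6470e+01] [-0.4  1.   1.5] [0.428 0.128 0.807] 65.71395361065704
```

Emit:
{"op": "send_rows", "data": {"motion": [[0,0,0,0,0,0,1],[0,0,0,0,0,0,1],[0,0,0,0,0,0,1],[0,0,0,0,0,0,1],[0,0,0.06,0,0,0,1],[0,0,0.16,0,0,0,1],[0,0,0.24,0,0,0,1],[0,0,0.24,0,0,0,1],[0,0,0.24,0,0,0,1],[0,0,0.24,0,0,0,1]]}}

```text
time_s: 27.9
ee_pos: [536.1, -39.2, 181.9]
ee_rot: [179.9, 0.1, -46.5]
force: [0.8, 0.2, -0.9]
gripper_width: 91.2
gripper_force: 0.0
```

```bash
python3 ringcheck.py r6; python3 - <<'E'
from h import *; import cv2
g=load("r6"); A=ortho(g,(537.1,-39.4),81,65,4.62); cv2.imwrite("pics/c8.png",cv2.resize(A[:,:,::-1],(600,600)))
E
```

```text
flange z,tilt 2364 80.8298259654442 [ 1.44723357e-03 -8.40871327e-04  8.08472577e+01]
wing 371 ((0.40189361572265625, 0.73968505859375), (8.994549751281738, 121.41246032714844), 45.42219924926758) -38.615657018397314
27.9 [536.14873875 -39.21626653 181.90524034] [ 0.82727755  0.21072151 -0.89252352] [0.09868911 0.04524189 0.03393819] 91.22402347967022
```

View pics/c8.png

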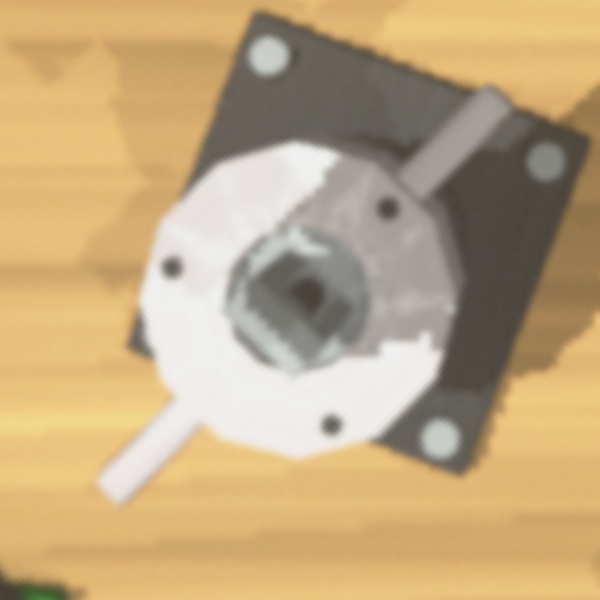

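The picture shows the ring level and centred at (300,300), with the die's bridge in its hole and the wings at about -45°, where I left them. The last clean-grip torque was about 0.8 N·m (roughly 15 N at a wing), which is snug and below the limit. Handing in.

```bash
python3 -c "
from workcell import env
print(env.job_done())"
```

```text
the job is handed in; nothing more can be done
None
```

The job is handed in at about 28 s, but no verdict came back: the die is seated bridge up, and the ring is down on it, level, screwed clockwise to about 0.8 N·m (over the 0.6 snug mark, under about 1.0 too tight) and released; its press on the die was judged only from that torque.

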